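Tighten the cyclone cup's clutch knob to its first slip

ROBOT

A 6-joint arm with a two-finger parallel gripper is mounted at the origin on the work surface. World frame = base frame: x ahead of the robot, y to its left, z up, the work surface at z = 0. Lengths are in mm, angles in degrees, forces in N, time in s.
With the tool pointing down it reaches from about 350 to 975 mm from the base axis. Payload 7.1 kg.
Tool frame: the origin (TCP) lies midway between the tips of the shut fingers; the grasp point (between the pads) lies 19 mm behind it (arm.grip_point_offset is the distance from the TCP to the grasp point, in mm); y points along the fingers, z is the direction in which the jaws open and shut, and the axes are right-handed (so a half turn about y gives the same grasp; the last joint's range is limited). The gripper opens to 88 mm and grips with 3 to 60 N. Pads are 20 mm wide; open, the fingers measure 115 mm over their backs; the gripper's body (75 mm by 178 mm) begins 61 mm behind the grasp point.
Start: joints at [-66.578, 24.242, 93.386, -0, 62.372, -1.089], TCP at [259.309, -568.651, 222.675] pointing down, gripper open.
Joint ranges: [-172.04, 172.04], [-51.8, 120.97], [4.93, 147.93], [-75.15, 255.16], [6.16, 154.13], [-145.62, 145.62]. Speed limits (degrees/s): [136.94, 136.94, 172.46, 180, 180, 180].

INTERFACE

Orientations are given as a 3x3 rotation matrix whose columns are the frame's x, y, z axes.
In Python, from bench import arm gives the robot as it stands. The module is installed in compiled form; this text tells all that it offers.
- The arm moves only by the tool apply_moves, never from a script. Its argument "rows" is a list that holds one entry, the list of rows, each a list of 6 numbers: the shift along the tool's x, y, z in m, then the turn, a rotation vector about the tool's x, y, z in rad. In form: [[[x, y, z, ax, ay, az], ...]]. A call has 1 to 8 rows; each row shifts and turns the commanded pose from where the row before left it, along the tool's axes as they then stand; what a row does not reach is not made up. A row lasts 1/10 s, in which the tool goes at most 50 mm and 8.59 degrees, less where a joint would pass 70% of its speed; a pose out of reach is approached as far as the arm can. A call is refused whole if a number of a shift passes 0.05 or a number of a turn 0.15, either way. A call with a gripper value outside its range is refused whole. "claw" is the finger opening in m, from 0 to 0.0878, set as the call begins (left out, the last holds). The fingers move at their own pace and stop on an object; the grip force is fixed at half the most. Time passes only in rows, so rows that do not move let the fingers close. It gives the time, the measured TCP pose, the force and the opening at its end, in the units of the state.
- arm.read_state(): the state, without advancing time (a new reading comes with each control period).
- arm.read_camera(name): name is "scene" or "side" or "wrist"; returns a dict with "color" (384x512x3 uint8, red, green, blue), "fx", "fy", "cx", "cy" (pixels), "k1" (the pictures are not rectified: a ray, as slopes to the right and down, at radius r is drawn at 1 + k1 r^2 times it, then the intrinsics apply), "R" (3x3) and "t" (3): a world point X has camera coordinates R X + t; the wrist camera has in their place "T_tool_cam" (4x4, takes a point from camera to tool coordinates, whose origin is the TCP and whose axes are the tool frame's). Camera axes: x right, y down, z forward; pixel columns grow to the right and rows downward; lengths in mm; the calibration is good to about 2 mm. A picture is of the moment at which its call begins: read the wrist's pose just before it. There is no depth.
- arm.finish_job(): hands the job in, once; it reports no verdict.
The state is a dict: "time_s": time; "qpos": joint angles; "qvel": joint speeds; "joint_efforts": joint torques, N m; "tcp_pos": TCP position; "eef_rot": TCP orientation; "contact_force": force on the tool from outside, world axes, zero at the start; "ft_torque": the same for the moment, N m; "width": finger opening in mm.
Only numpy, scipy, OpenCV 4.12 (cv2) and the standard library are available. Lean on these libraries where they do the work, as an engineer would, in place of code of your own. Each camera call takes 0.05 s, during which the arm holds its last target.

TASK

The grey cyclone cup with the white pleated filter is ready to go back on the vacuum cleaner: turn its yellow wing knob clockwise until the filter screw is home and the knob's clutch slips for the first time, then stop at once, before the clutch has slipped a tenth of a turn, and let go. Leave the knob of the cup with the smooth blue foam filter as it is.

Things in the scene. Friction and masses are not known exactly. Their poses are not given: they have to be found in the camera images.
- wing_grip (a point): yellow wing knob on the cup with the white pleated filter: upright bar 56 mm long (y), 12 thick (x), 36 tall, turning about the vertical z; this point: on the axis, 10 mm below its top, turns with it. 26 mm below the point: yellow disc 36 mm across; 32 to 42 below: grey collar 54 across; then black plate 68 across. Cup bolted down, 120 across, left or right on the bench; wing top at 186 mm.
- screw (a joint): filter screw with its light grey collar under the knob, rad, growing clockwise from above; hard stop (home) at 1.0, starts 0.55 to 0.95 short of it. Turns with 0.025 N m, stays where left. A red line on the collar (square to the wing before any slip) meets the white line on the black plate when home.
- clutch (a joint): slip of the wing knob against the collar, rad, growing clockwise from above, 0 at the start. Knob and collar turn together until the screw is home; then the clutch slips smoothly at about 0.10 N m, without clicks. Turning the knob back loosens the screw again.
- foam_wing_tip (a point): end of the wing of the other knob, alike in all sizes, on the cup with the smooth blue foam filter; 28 mm out from its axis, 10 mm below the wing's top; it turns easily and is to be left as it is.

How it is judged:
By the outcome, as a careful person would: the job done as asked, in the order asked, and still so for the second after the job is handed in, with the robot touching nothing.
It also fails if it takes over 32 s, if anything falls off the work surface, if the arm or the gripper's body presses on something with over 40 N, if the wrist force passes 120 N, or if a joint passes its speed limit or range.

## Working session

There is one attempt and no reset: what is moved stays moved. The work goes in short steps, Python scripts to look and compute and a tool call to move; the robot and the scene stay as the last step left them, time stands still between calls to the robot, and variables do not carry over. Pictures are saved under pics/ and viewed, and the job is handed in when it is done.

Besides the shell and the picture viewer there is one more tool, called after "Emit:" as name(argument=value, ...) on one line, values as JSON. apply_moves: Moves the arm, as the interface text tells. Its arguments: {"type":"object","properties":{"rows":{"type":"array","items":{"type":"array","items":{"type":"array","items":{"type":"number"}}}},"claw":{"type":"number"}},"required":["rows"]}

```bash
mkdir -p pics; python3 - <<'E'
from bench import arm
import cv2, numpy as np
s=arm.read_state()
print(s)
print(arm.grip_point_offset)
import pickle
d={}
for n in ["scene","side","wrist"]:
    c=arm.read_camera(n); d[n]=c
    cv2.imwrite(f"pics/{n}0.png",c["color"][:,:,::-1])
    print(n,{k:v for k,v in c.items() if k!="color"})
pickle.dump((s,d),open("v0.pkl","wb"))
E
```

```text
{'time_s': 0.0, 'qpos': array([-6.65781652e+01,  2.42844139e+01,  9.34300694e+01, -3.06865728e-04,
        6.23728065e+01, -1.08846470e+00]), 'qvel': array([-0.03692475, -0.04915194, -0.05164218, -0.01375593,  0.02188855,
        0.01807968]), 'joint_efforts': array([ 2.37256558e-03, -5.44612527e+01, -2.73663998e+01,  6.45961706e-02,
        2.26832146e-02, -8.82911877e-05]), 'tcp_pos': array([ 259.0918478 , -568.16689197,  221.91123706]), 'eef_rot': array([[-9.09885686e-01, -6.09938818e-04,  4.14858609e-01],
       [-4.14859057e-01,  1.39607545e-03, -9.09884616e-01],
       [-2.41999716e-05, -9.99998839e-01, -1.52330771e-03]]), 'contact_force': array([-0.01127018, -0.36761131, -0.11591112]), 'ft_torque': array([0.00743259, 0.01878136, 0.02040232]), 'width': 87.58221898667178}
18.700000000000003
scene {'fx': 376.02939397558066, 'fy': 376.02939397558066, 'cx': 254.74179122180024, 'cy': 197.469936309542, 'k1': -0.10668818036812702, 'R': array([[-0.24696413,  0.96896785, -0.01048932],
       [ 0.81700505,  0.2023878 , -0.53994622],
       [-0.52106762, -0.14191718, -0.84163416]]), 't': 
[... 189 characters left out ...]
 'R': array([[-0.92972516, -0.36802349, -0.01303252],
       [-0.25020682,  0.65726402, -0.71091529],
       [ 0.27019933, -0.65769501, -0.70315688]]), 't': array([515.34534256, 250.68257556, 867.13054835])}
wrist {'fx': 328.9899818994569, 'fy': 328.9899818994569, 'cx': 254.00917658820697, 'cy': 196.69568266193562, 'k1': -0.09805714378184366, 'T_tool_cam': array([[ 7.88555059e-04,  9.70917596e-01,  2.39412615e-01,
        -6.44510114e+01],
       [-1.03370159e-03, -2.39411770e-01,  9.70917574e-01,
        -1.61821423e+02],
       [ 9.99999155e-01, -1.01310316e-03,  8.14849698e-04,
         1.11564259e+00],
       [ 0.00000000e+00,  0.00000000e+00,  0.00000000e+00,
         1.00000000e+00]])}
```

View pics/scene0.png

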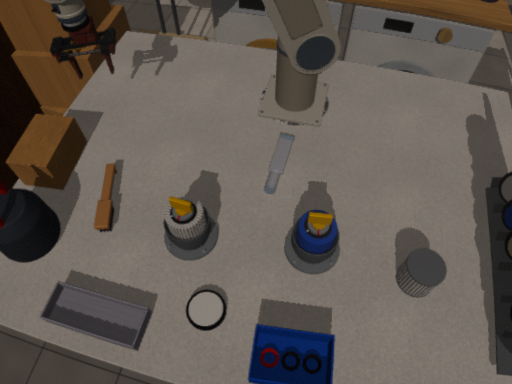

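View pics/side0.png

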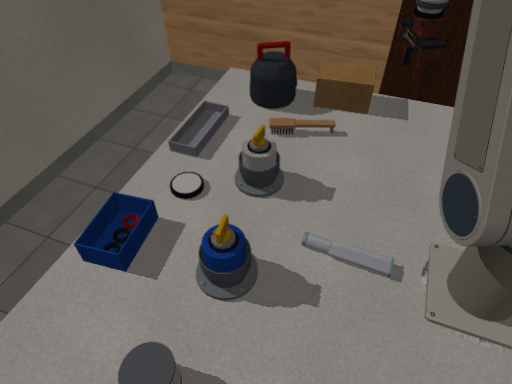

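View pics/wrist0.png

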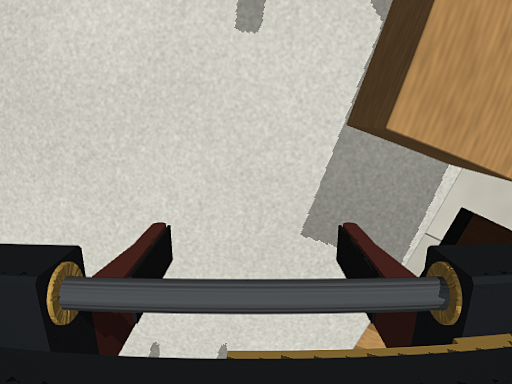

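The pleated cup is the robot's right one: its knob is at scene ≈(181,206) and side ≈(259,137). The foam cup is at scene (319,220). I'll zoom in on the target knob.

```bash
python3 - <<'E'
import cv2,pickle,numpy as np
s,d=pickle.load(open("v0.pkl","rb"))
a=d["scene"]["color"][185:265,150:230,::-1]; b=d["side"]["color"][115:195,220:300,::-1]
im=np.hstack([cv2.resize(x,(400,400),interpolation=cv2.INTER_CUBIC) for x in (a,b)])
cv2.imwrite("pics/z0.png",im)
E
```

```text
(no output)
```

View pics/z0.png

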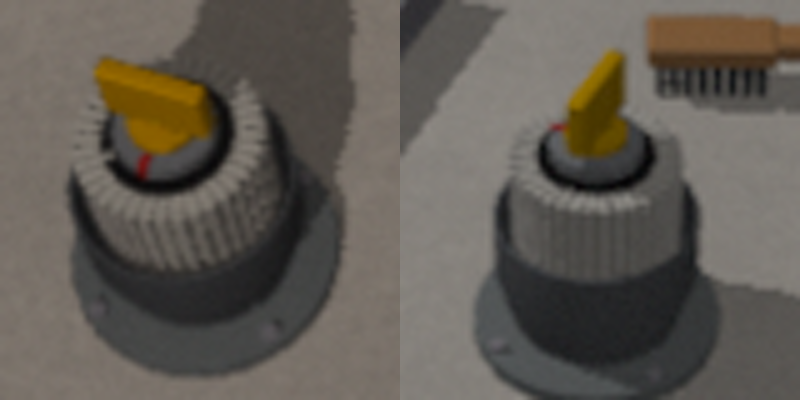

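```bash
cat > h.py <<'E'
import numpy as np,cv2
from scipy.optimize import minimize,least_squares
def cam_pose(c,s=None):
    if "R" in c: return c["R"],c["t"]
    T=np.eye(4);T[:3,:3]=s["eef_rot"];T[:3,3]=s["tcp_pos"]
    M=np.linalg.inv(T@c["T_tool_cam"]);return M[:3,:3],M[:3,3]
def proj(c,X,s=None):
    R,t=cam_pose(c,s);P=X@R.T+t;u=P[:,:2]/P[:,2:]
    u=u*(1+c["k1"]*(u**2).sum(1,keepdims=True))
    return u*[c["fx"],c["fy"]]+[c["cx"],c["cy"]]
def yellow(c,bbox):
    h=cv2.cvtColor(c["color"],cv2.COLOR_RGB2HSV)
    m=((h[...,0]>14)&(h[...,0]<32)&(h[...,1]>170)&(h[...,2]>60)).astype(np.uint8)
    o=np.zeros_like(m);x0,y0,x1,y1=bbox;o[y0:y1,x0:x1]=m[y0:y1,x0:x1];return o
def parts(x,y,a):
    # a: wing long-axis direction from world x, rad
    e=np.array([np.cos(a),np.sin(a)]);n=np.array([-e[1],e[0]])
    box=np.array([[*(np.array([x,y])+i*28*e+j*6*n),z] for i in(-1,1) for j in(-1,1) for z in(150,186)])
    th=np.linspace(0,2*np.pi,40)
    disc=np.array([[x+18*np.cos(t),y+18*np.sin(t),z] for t in th for z in(144,150)])
    return box,disc
def render(c,p,s=None,S=4,off=(0,0,0)):
    H,W=c["color"].shape[:2];m=np.zeros((H*S,W*S),np.uint8)
    for q in parts(*p):
        u=proj(c,q,s)
        h=cv2.convexHull(((u+.5)*S*16).astype(np.int32).reshape(-1,1,2))
        cv2.fillConvexPoly(m,h,255,shift=4)
    return cv2.resize(m,(W,H),interpolation=cv2.INTER_AREA)/255.
def fit(cs,p0):
    f=lambda p:sum(np.abs(render(c,(p[0]*10,p[1]*10,p[2]),s)-m).sum() for c,m,s in cs)
    r=minimize(f,[p0[0]/10,p0[1]/10,p0[2]],method="Nelder-Mead",options=dict(initial_simplex=None,xatol=.003,fatol=.05))
    return [r.x[0]*10,r.x[1]*10,r.x[2]],r.fun
def ray(c,uv,z,s=None):
    R,t=cam_pose(c,s)
    f=lambda p:(proj(c,np.array([[p[0],p[1],z]]),s)-uv).ravel()
    return least_squares(f,[500,0]).x
E
python3 - <<'E'
import pickle
from h import *
s,d=pickle.load(open("v0.pkl","rb"))
a=d["scene"];b=d["side"]
ma=yellow(a,(160,190,200,225));mb=yellow(b,(245,120,275,150))
print(ma.sum(),mb.sum(),ray(a,[181,206],168),ray(b,[259,139],168))
g=ray(a,[181,206],168)
for cs in ([(a,ma,None),(b,mb,None)],[(a,ma,None)],[(b,mb,None)]):
    best=min((fit(cs,(g[0],g[1],np.radians(k))) for k in range(0,180,30)),key=lambda r:r[1])
    print(best[0][:2],np.degrees(best[0][2]),best[1])
E
```

```text
285 172 [ 606.80480678 -169.73602782] [ 594.66689869 -159.0831085 ]
[np.float64(602.1277306245636), np.float64(-173.9328466397417)] 90.94573524393155 109.59607843137255
[np.float64(601.427738883953), np.float64(-174.0224191532957)] 79.90817696435364 45.21176470588236
[np.float64(602.0614209025631), np.float64(-175.10668941479815)] 95.43440792842073 39.2
```

Emit:
apply_moves(rows=[[[-0.043,-0.009,-0.0195,0,0,0],[-0.043,-0.009,-0.0195,0,0,0],[-0.043,-0.009,-0.0195,0,0,0],[-0.043,-0.009,-0.0195,0,0,0],[-0.043,-0.009,-0.0195,0,0,0],[-0.043,-0.009,-0.0195,0,0,0],[-0.043,0,-0.0195,0,0,0],[-0.043,0,-0.0195,0,0,0]]], claw=0.06)

```text
time_s: 0.95
tcp_pos: [508.6, -282.4, 277.0]
eef_rot: [[-0.91, 0.001, 0.415], [-0.415, -0.0, -0.91], [-0.0, -1.0, 0.001]]
contact_force: [-0.2, -0.5, -0.6]
width: 59.9
```

Emit:
apply_moves(rows=[[[-0.044,0,-0.02,0,0,0],[-0.044,0,-0.02,0,0,0],[-0.044,0,-0.02,0,0,0],[0,0,0,0,-0.143,0],[0,0,0,0,-0.143,0],[0,0,0,0,-0.143,0],[0,0,0,0,-0.143,0],[0,0,0,0,-0.143,0]]])

```text
time_s: 1.75
tcp_pos: [602.6, -174.4, 276.3]
eef_rot: [[-0.409, -0.001, 0.912], [-0.912, 0.0, -0.409], [0.0, -1.0, -0.001]]
contact_force: [-0.6, 0.1, -0.6]
width: 60.0
```

Emit:
apply_moves(rows=[[[0,0,0,0,-0.143,0],[0,0,0,0,-0.143,0],[0,0,0,0,-0.143,0],[0,0,0,0,0,0],[0,0,0,0,0,0]]])

```text
time_s: 2.25
tcp_pos: [602.7, -174.6, 276.5]
eef_rot: [[-0.003, -0.0, 1.0], [-1.0, 0.0, -0.003], [-0.0, -1.0, -0.0]]
contact_force: [0.9, 0.5, -0.3]
width: 59.6
```

```bash
cat > snap.py <<'E'
import sys,pickle,cv2
from bench import arm
i=sys.argv[1];d={};S={}
for n in sys.argv[2:]:
    S[n]=arm.read_state();d[n]=arm.read_camera(n);cv2.imwrite(f"pics/{n}{i}.png",d[n]["color"][:,:,::-1])
pickle.dump((S,d),open(f"v{i}.pkl","wb"))
s=arm.read_state()
for k in("time_s","tcp_pos","eef_rot","qpos","contact_force","ft_torque","width"):print(k,s[k])
E
python3 snap.py 1 wrist
```

```text
time_s 2.3
tcp_pos [ 602.69370653 -174.63692073  276.51633085]
eef_rot [[-2.49406595e-03 -3.11820450e-04  9.99996841e-01]
 [-9.99996885e-01  9.66878052e-05 -2.49403591e-03]
 [-9.59098084e-05 -9.99999947e-01 -3.12060624e-04]]
qpos [-1.72461614e+01  2.13704090e+01  9.02380009e+01 -6.59769389e-06
  6.84102953e+01 -1.71032602e+01]
contact_force [ 0.24578646 -0.51965424 -0.42472714]
ft_torque [-0.02268633 -0.10089248 -0.01871634]
width 59.73019940229219
```

View pics/wrist1.png

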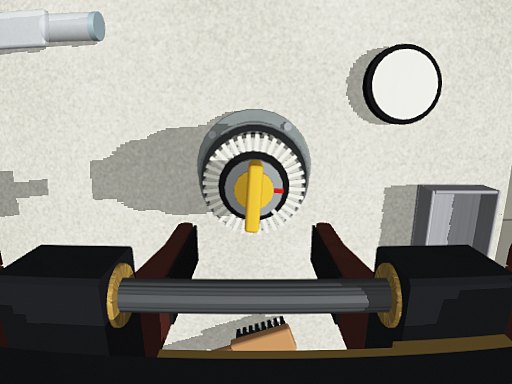

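The wrist view shows the pleated cup with its wing at about (254,195), nearly vertical in the picture. The red line is on its right at (280,190).

```bash
python3 - <<'E'
import pickle
from h import *
S,d=pickle.load(open("v1.pkl","rb"));c=d["wrist"];s=S["wrist"]
m=yellow(c,(220,150,290,240));print(m.sum())
best=min((fit([(c,m,s)],(602,-174,np.radians(k))) for k in (70,90,110)),key=lambda r:r[1])
p=best[0];print(p[:2],np.degrees(p[2]),best[1])
h=cv2.cvtColor(c["color"],cv2.COLOR_RGB2HSV)
r=((h[...,0]<6)|(h[...,0]>174))&(h[...,1]>150)&(h[...,2]>90)
ys,xs=np.nonzero(r[150:240,200:310]);u=np.array([xs.mean()+200,ys.mean()+150]);q=ray(c,u,134+10,s)
print("red",u,q,np.degrees(np.arctan2(q[1]-p[1],q[0]-p[0])))
z=c["color"][140:250,200:310,::-1];cv2.imwrite("pics/z1.png",cv2.resize(z,(590,590),interpolation=cv2.INTER_CUBIC))
E
```

```text
1625
[np.float64(602.0507120919928), np.float64(-176.35569638487908)] 85.34568953907915 184.47450980392156
red [278.6097561  190.43902439] [ 625.29438796 -177.86000484] -3.702963741329283
```

View pics/z1.png

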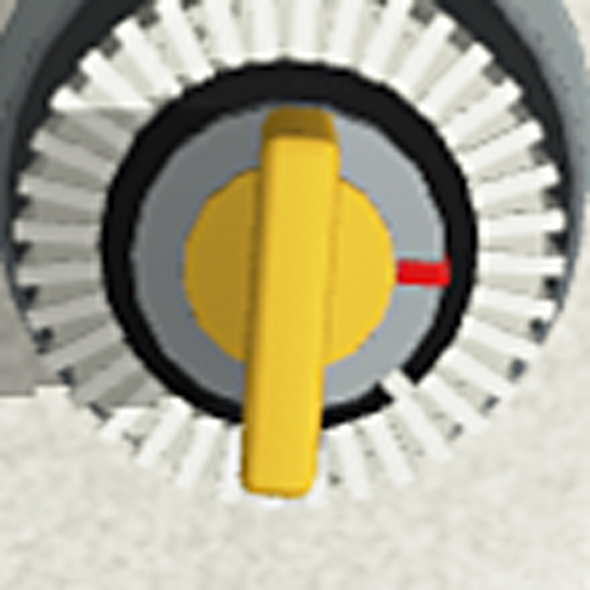

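```bash
python3 - <<'E'
import pickle
from h import *
S,d=pickle.load(open("v1.pkl","rb"));c=d["wrist"];s=S["wrist"]
k=590/110
for uv,z in(((397,384),134),((425,272),144),((290,264),144)):
    q=ray(c,[200+uv[0]/k-.5,140+uv[1]/k-.5],z,s)
    for o in((602.05,-176.36),(602,-174.5)): print(q,np.degrees(np.arctan2(q[1]-o[1],q[0]-o[0])),np.hypot(q[0]-o[0],q[1]-o[1]))
m=yellow(c,(220,150,290,240))
r=render(c,(602.05,-176.36,np.radians(85.35)),s)
v=c["color"].copy();e=cv2.Canny((r*255).astype(np.uint8),100,200)>0;v[e]=(0,0,255)
v2=c["color"].copy();v2[m>0]=(0,255,0)
cv2.imwrite("pics/o1.png",np.hstack([cv2.resize(x[140:250,200:310,::-1],(400,400),interpolation=cv2.INTER_NEAREST) for x in(v,v2)]))
E
```

```text
[ 621.44040144 -200.53331165] -51.265475129197085 30.989299190775558
[ 621.44040144 -200.53331165] -53.249426922570706 32.49096064803328
[ 625.40853294 -177.6466439 ] -3.1528026407252594 23.393941810380966
[ 625.40853294 -177.6466439 ] -7.655974179053967 23.61907665509302
[ 602.31861334 -176.16359448] 36.17363750066163 0.3327585534274078
[ 602.31861334 -176.16359448] -79.15794380650128 1.693830295348243
```

View pics/o1.png

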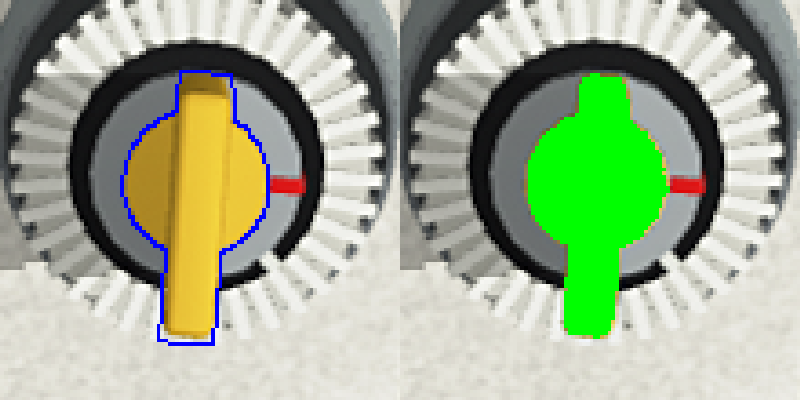

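Wing axis is (602.1, −176.2) with the wing at 85.3°, so the red line is at about −4° and the white line at −51.5°. That leaves about 47° (0.82 rad) to home, inside the stated range. I'll align and descend.

Emit:
apply_moves(rows=[[[0.0016,0,-0.0006,0,0.08,0],[0,0.03,0,0,0,0],[0,0.03,0,0,0,0],[0,0.03,0,0,0,0],[0,0,0,0,0,0],[0,0.017,0,0,0,0],[0,0.01,0,0,0,0],[0,0,0,0,0,0]]], claw=0.04)

```text
time_s: 3.1
tcp_pos: [601.8, -176.1, 159.3]
eef_rot: [[-0.08, -0.001, 0.997], [-0.997, 0.0, -0.08], [-0.0, -1.0, -0.001]]
contact_force: [0.1, -0.5, 0.6]
width: 40.3
```

```bash
python3 snap.py 2 wrist side scene; python3 - <<'E'
import cv2,numpy as np
w=cv2.imread("pics/wrist2.png");a=cv2.imread("pics/scene2.png")[170:250,150:230];b=cv2.imread("pics/side2.png")[100:180,220:300]
cv2.imwrite("pics/m2.png",np.vstack([cv2.resize(w,(400,300)),cv2.resize(np.hstack([a,b]),(400,200))]))
E
```

```text
time_s 3.25
tcp_pos [ 602.79397926 -176.41418472  160.7842594 ]
eef_rot [[-7.92820419e-02  1.32464565e-03  9.96851345e-01]
 [-9.96852179e-01 -4.06940455e-04 -7.92815676e-02]
 [ 3.00639155e-04 -9.99999040e-01  1.35273898e-03]]
qpos [-1.73985352e+01  2.86171335e+01  9.55236984e+01  5.38301414e-04
  5.57797720e+01 -1.28515504e+01]
contact_force [ 0.44952569 -0.28070972  0.20342519]
ft_torque [-0.03076025 -0.08390839  0.02335228]
width 39.83460660462413
```

View pics/m2.png

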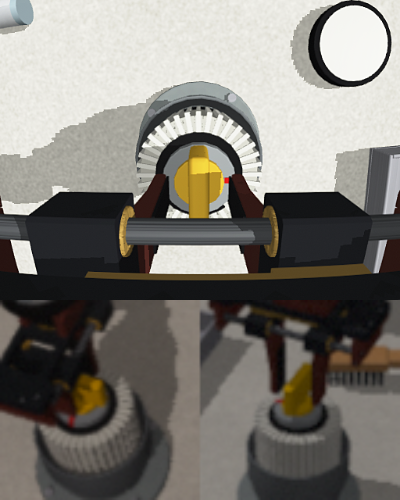

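The wing sits between the fingers, and the red line is still visible at (227,181) in the montage. Closing.

Emit:
apply_moves(rows=[[[0,0,0,0,0,0],[0,0,0,0,0,0],[0,0,0,0,0,0],[0,0,0,0,0,0],[0,0,0,0,0,0]]], claw=0.0)

```text
time_s: 3.75
tcp_pos: [602.0, -176.2, 159.9]
eef_rot: [[-0.079, -0.0, 0.997], [-0.997, 0.0, -0.079], [0.0, -1.0, -0.0]]
contact_force: [-2.7, -0.1, 2.6]
width: 11.8
```

```bash
python3 snap.py 3 wrist; python3 - <<'E'
import cv2,numpy as np
w=cv2.imread("pics/wrist3.png")[130:290,170:350]
cv2.imwrite("pics/m3.png",cv2.resize(w,None,fx=3.5,fy=3.5,interpolation=cv2.INTER_CUBIC))
E
```

```text
time_s 3.8
tcp_pos [ 602.02475026 -176.23914031  159.90054992]
eef_rot [[-7.89584229e-02 -3.17594430e-04  9.96877859e-01]
 [-9.96877910e-01  1.50492367e-05 -7.89584221e-02]
 [ 1.00745042e-05 -9.99999949e-01 -3.17791136e-04]]
qpos [-1.74017880e+01  2.86607040e+01  9.55888150e+01 -5.58723010e-03
  5.57681030e+01 -1.28699458e+01]
contact_force [-1.68298605  0.3719984   2.4283748 ]
ft_torque [ 0.01848442  0.26545196 -0.01970174]
width 11.844045113200744
```

View pics/m3.png

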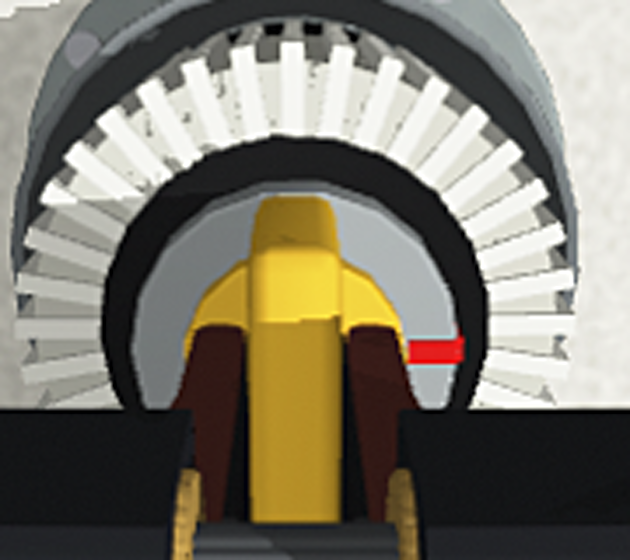

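Firm grip at 11.8 mm, and the red line is visible at (435,350) in the zoomed crop. Turning the first 0.6 rad clockwise (+tool y).

Emit:
apply_moves(rows=[[[0,0,0,0,0.1,0],[0,0,0,0,0.1,0],[0,0,0,0,0.1,0],[0,0,0,0,0.1,0],[0,0,0,0,0.1,0],[0,0,0,0,0.1,0],[0,0,0,0,0,0]]])

```text
time_s: 4.5
tcp_pos: [601.3, -176.0, 159.9]
eef_rot: [[-0.63, -0.002, 0.776], [-0.776, 0.001, -0.63], [0.001, -1.0, -0.002]]
contact_force: [-4.8, 0.2, 5.9]
width: 11.7
```

```bash
python3 snap.py 4 wrist; python3 - <<'E'
import cv2,numpy as np
w=cv2.imread("pics/wrist4.png")[130:290,170:350]
cv2.imwrite("pics/m4.png",cv2.resize(w,None,fx=3.5,fy=3.5,interpolation=cv2.INTER_CUBIC))
E
```

```text
time_s 4.55
tcp_pos [ 601.32740758 -175.98429238  159.8995045 ]
eef_rot [[-6.28553486e-01 -1.83223000e-03  7.77764205e-01]
 [-7.77766057e-01  5.93493197e-04 -6.28553585e-01]
 [ 6.90056969e-04 -9.99998145e-01 -1.79808852e-03]]
qpos [-1.74014245e+01  2.86424226e+01  9.56211736e+01  1.27227011e-03
  5.58467479e+01  2.15413886e+01]
contact_force [-4.58139458  1.45612259  5.43044702]
ft_torque [ 0.20245563  0.77303905 -0.01297146]
width 11.794857489858721
```

View pics/m4.png

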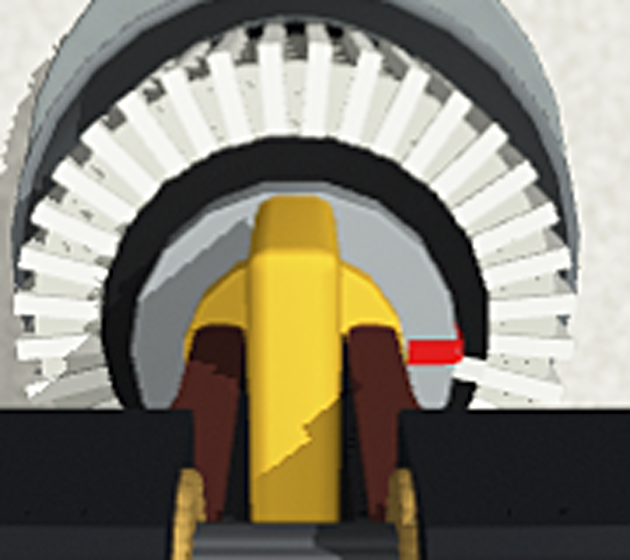

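The white line is approaching the red one at (465,368). Continuing by 0.15 rad more slowly, then re-measuring.

Emit:
apply_moves(rows=[[[0,0,0,0,0.05,0],[0,0,0,0,0.05,0],[0,0,0,0,0.05,0],[0,0,0,0,0,0]]])

```text
time_s: 4.95
tcp_pos: [601.2, -175.9, 159.9]
eef_rot: [[-0.738, -0.002, 0.675], [-0.675, 0.001, -0.738], [0.001, -1.0, -0.002]]
contact_force: [-4.7, 2.2, 6.5]
width: 11.5
```

```bash
cat > red.py <<'E'
import sys,pickle
from h import *
for i in sys.argv[1:]:
    S,d=pickle.load(open(f"v{i}.pkl","rb"));c=d["wrist"];s=S["wrist"]
    h=cv2.cvtColor(c["color"],cv2.COLOR_RGB2HSV)
    r=((h[...,0]<6)|(h[...,0]>174))&(h[...,1]>180)&(h[...,2]>120)
    ys,xs=np.nonzero(r[190:246,280:306]);u=np.array([xs.mean()+280,ys.mean()+190]);q=ray(c,u,144,s)
    za=np.degrees(np.arctan2(s["eef_rot"][1,2],s["eef_rot"][0,2]))
    ra=np.degrees(np.arctan2(q[1]+176.3,q[0]-602))
    print(i,"n",len(xs),"red px",u.round(1),"tool z",za.round(2),"red",ra.round(2),"slip",(ra-za).round(2),"j6",s["joint_efforts"][5].round(4),"ft",s["ft_torque"].round(3))
    w=c["color"][130:290,170:350,::-1]
    cv2.imwrite(f"pics/m{i}.png",cv2.resize(w,None,fx=3.5,fy=3.5,interpolation=cv2.INTER_CUBIC))
E
python3 snap.py 5 wrist; python3 red.py 3 4 5
```

```text
time_s 5.0
tcp_pos [ 601.19925989 -175.85050173  159.87948792]
eef_rot [[-7.37549283e-01 -2.15642631e-03  6.75289868e-01]
 [-6.75292505e-01  8.10692713e-04 -7.37549575e-01]
 [ 1.04301873e-03 -9.99997346e-01 -2.05414435e-03]]
qpos [-1.73963812e+01  2.86404173e+01  9.56279459e+01  8.92152596e-03
  5.58634273e+01  3.01217676e+01]
contact_force [-4.55582504  2.12880096  5.90073589]
ft_torque [ 0.2615299   0.89031225 -0.03866446]
width 11.69402901376282
3 n 101 red px [294.3 230. ] tool z -4.53 red -4.25 slip 0.28 j6 -0.0182 ft [-0.014  0.288 -0.001]
4 n 103 red px [293.9 229.9] tool z -39.07 red -38.2 slip 0.87 j6 0.8838 ft [0.165 0.775 0.021]
5 n 103 red px [293.9 230. ] tool z -47.58 red -46.78 slip 0.8 j6 0.4297 ft [ 0.265  0.867 -0.047]
```

View pics/m5.png

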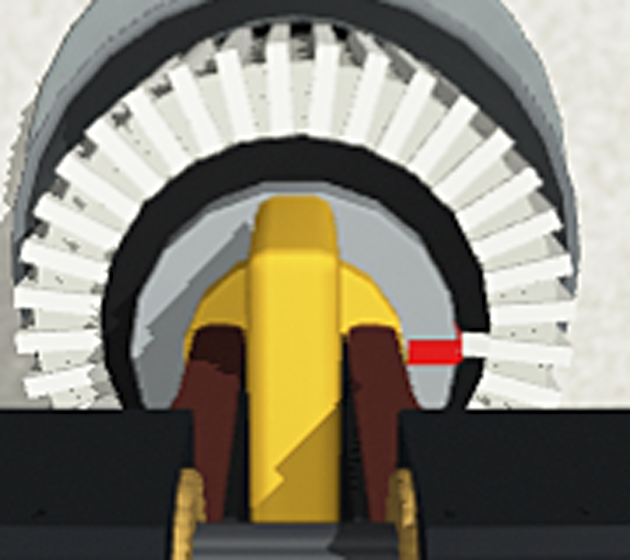

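The white line is now almost at the red one, both at about (465,347), with no slip yet. Two more small steps, reading the red line after each.

Emit:
apply_moves(rows=[[[0,0,0,0,0.04,0],[0,0,0,0,0.04,0],[0,0,0,0,0,0]]])

```text
time_s: 5.3
tcp_pos: [601.1, -175.8, 159.9]
eef_rot: [[-0.79, -0.002, 0.614], [-0.614, 0.001, -0.79], [0.001, -1.0, -0.002]]
contact_force: [-4.6, 1.3, 6.0]
width: 12.0
```

```bash
python3 snap.py 6 wrist; python3 red.py 3 4 5 6
```

```text
time_s 5.35
tcp_pos [ 601.0959583  -175.76386818  159.90366261]
eef_rot [[-7.89040922e-01 -2.32977369e-03  6.14336223e-01]
 [-6.14339290e-01  8.95111694e-04 -7.89041466e-01]
 [ 1.28838851e-03 -9.99996885e-01 -2.13755127e-03]]
qpos [-1.73924615e+01  2.86337380e+01  9.56358172e+01  1.09208392e-02
  5.58731588e+01  3.46975146e+01]
contact_force [-5.07937754  1.95698562  7.467409  ]
ft_torque [ 0.34983055  0.92096465 -0.0764147 ]
width 11.390557499738293
3 n 101 red px [294.3 230. ] tool z -4.53 red -4.25 slip 0.28 j6 -0.0182 ft [-0.014  0.288 -0.001]
4 n 103 red px [293.9 229.9] tool z -39.07 red -38.2 slip 0.87 j6 0.8838 ft [0.165 0.775 0.021]
5 n 103 red px [293.9 230. ] tool z -47.58 red -46.78 slip 0.8 j6 0.4297 ft [ 0.265  0.867 -0.047]
6 n 106 red px [294.1 229.9] tool z -52.15 red -51.19 slip 0.96 j6 0.3293 ft [0.376 0.92  0.011]
```

View pics/m6.png

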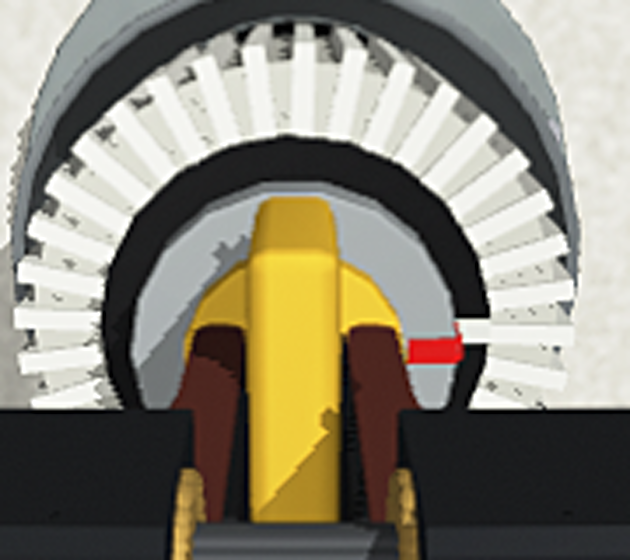

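Emit:
apply_moves(rows=[[[0,0,0,0,0.04,0],[0,0,0,0,0.04,0],[0,0,0,0,0,0]]])

```text
time_s: 5.65
tcp_pos: [601.0, -175.7, 159.9]
eef_rot: [[-0.836, -0.003, 0.549], [-0.549, 0.001, -0.836], [0.002, -1.0, -0.002]]
contact_force: [-4.7, 1.8, 6.0]
width: 11.9
```

```bash
python3 snap.py 7 wrist; python3 red.py 5 6 7
```

```text
time_s 5.7
tcp_pos [ 601.06029026 -175.71818528  159.88135018]
eef_rot [[-0.83565399 -0.00247803  0.54925064]
 [-0.54925415  0.001019   -0.83565474]
 [ 0.00151109 -0.99999641 -0.0022126 ]]
qpos [-1.73915433e+01  2.86359545e+01  9.56355294e+01  1.60379040e-02
  5.58814582e+01  3.92836363e+01]
contact_force [-4.99080377  2.22938944  7.35236875]
ft_torque [ 0.42362648  0.94498703 -0.07169122]
width 11.516152711538085
5 n 103 red px [293.9 230. ] tool z -47.58 red -46.78 slip 0.8 j6 0.4297 ft [ 0.265  0.867 -0.047]
6 n 106 red px [294.1 229.9] tool z -52.15 red -51.19 slip 0.96 j6 0.3293 ft [0.376 0.92  0.011]
7 n 97 red px [294.  226.8] tool z -56.73 red -51.06 slip 5.67 j6 0.3266 ft [ 0.359  0.989 -0.092]
```

View pics/m7.png

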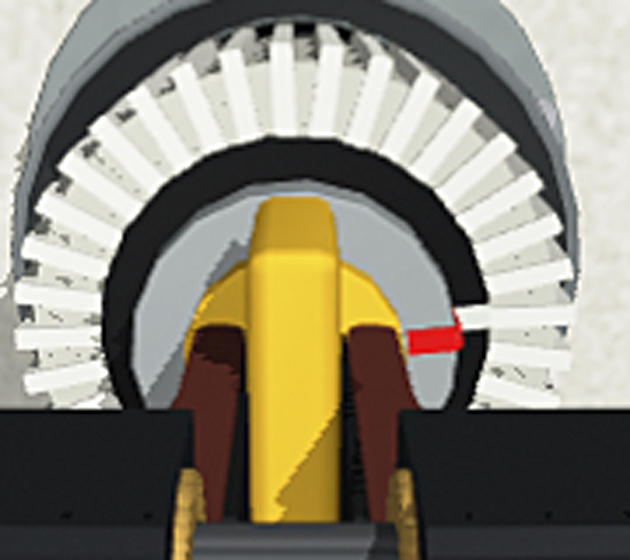

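The red line has moved 4.7° (0.08 rad) relative to the wing and stopped at −51°, the white line's bearing. So the screw is home and the clutch has slipped. I'll stop here and let go.

Emit:
apply_moves(rows=[[[0,0,0,0,0,0],[0,0,0,0,0,0],[0,0,0,0,0,0],[0,0,0,0,0,0]]], claw=0.04)

```text
time_s: 6.1
tcp_pos: [602.3, -176.3, 159.6]
eef_rot: [[-0.835, 0.0, 0.549], [-0.549, -0.0, -0.835], [-0.0, -1.0, 0.0]]
contact_force: [0.1, -0.5, 0.4]
width: 38.8
```

```bash
python3 snap.py 8 wrist; python3 red.py 7 8
```

```text
time_s 6.15
tcp_pos [ 602.31390768 -176.28715016  159.56480677]
eef_rot [[-8.35479407e-01  9.17116899e-05  5.49521748e-01]
 [-5.49521753e-01 -3.41185847e-05 -8.35479408e-01]
 [-5.78743241e-05 -9.99999995e-01  7.89029436e-05]]
qpos [-1.74002092e+01  2.86975700e+01  9.55779159e+01 -3.55821414e-04
  5.57189152e+01  3.92657819e+01]
contact_force [ 0.53549392 -0.85921276  0.26602576]
ft_torque [-0.00788646  0.00414052 -0.05058571]
width 39.561191325656104
7 n 97 red px [294.  226.8] tool z -56.73 red -51.06 slip 5.67 j6 0.3266 ft [ 0.359  0.989 -0.092]
8 n 46 red px [288.2 228.5] tool z -56.67 red -50.91 slip 5.76 j6 -0.0004 ft [-0.024 -0.021  0.036]
```

View pics/m8.png

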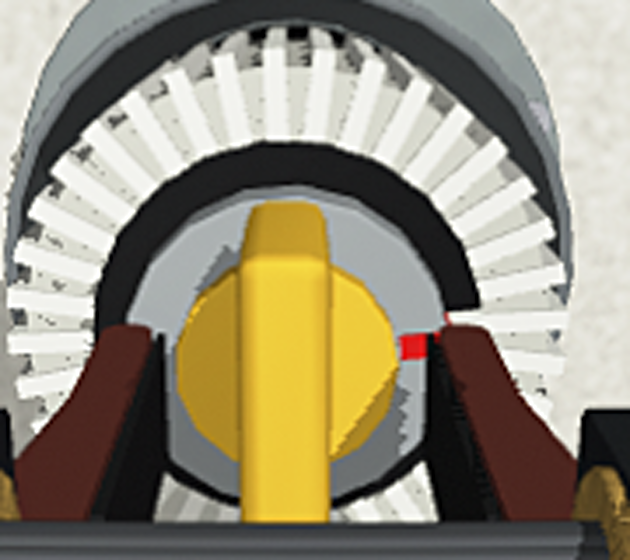

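The knob is free. I'll rise straight up to the first viewing height and check.

Emit:
apply_moves(rows=[[[0,-0.02,0,0,0,0],[0,-0.03,0,0,0,0],[0,-0.035,0,0,0,0],[0,-0.032,0,0,0,0],[0,0,0,0,0,0],[0,0,0,0,0,0]]])

```text
time_s: 6.75
tcp_pos: [602.4, -176.3, 277.2]
eef_rot: [[-0.835, 0.001, 0.55], [-0.55, -0.0, -0.835], [-0.001, -1.0, 0.001]]
contact_force: [-0.4, 0.1, -0.8]
width: 40.0
```

```bash
python3 snap.py 9 wrist side scene; python3 - <<'E'
import pickle
from h import *
S,d=pickle.load(open("v9.pkl","rb"));c=d["wrist"];s=S["wrist"]
m=yellow(c,(220,150,290,240));p,f=fit([(c,m,s)],(602,-176,np.radians(35)));print(p[:2],np.degrees(p[2]),f)
h=cv2.cvtColor(c["color"],cv2.COLOR_RGB2HSV)
r=((h[...,0]<6)|(h[...,0]>174))&(h[...,1]>150)&(h[...,2]>90)
ys,xs=np.nonzero(r[150:240,200:310]);u=np.array([xs.mean()+200,ys.mean()+150]);q=ray(c,u,144,s);print("red",u,np.degrees(np.arctan2(q[1]+176.36,q[0]-602.05)))
z=cv2.resize(c["color"][140:250,200:310],(550,550),interpolation=cv2.INTER_CUBIC)[:,:,::-1]
cv2.imwrite("pics/z9.png",z)
# foam knob change
s0,d0=pickle.load(open("v0.pkl","rb"))
for n,(x0,y0,x1,y1) in(("scene",(280,200,345,260)),("side",(190,205,260,290))):
    print(n,np.abs(d[n]["color"][y0:y1,x0:x1].astype(int)-d0[n]["color"][y0:y1,x0:x1]).mean())
E
```

```text
time_s 6.9
tcp_pos [ 601.35232953 -175.98163087  275.04768101]
eef_rot [[-8.35484861e-01 -2.61144481e-03  5.49507258e-01]
 [-5.49510701e-01  7.99385095e-04 -8.35486296e-01]
 [ 1.74255844e-03 -9.99996271e-01 -2.10289101e-03]]
qpos [-1.73994776e+01  2.14331265e+01  9.03443367e+01 -1.11542601e-03
  6.83790115e+01  3.92675311e+01]
contact_force [ 0.40167243 -1.00452672 -0.14668046]
ft_torque [ 0.00057548  0.01758311 -0.01773312]
width 39.784539705308305
[np.float64(602.0569689593524), np.float64(-176.12148634222478)] 33.16947689700792 185.7294117647059
red [277.11904762 185.66666667] -50.850483004879315
scene 7.748205128205128
side 1.5230252100840336
```

View pics/z9.png

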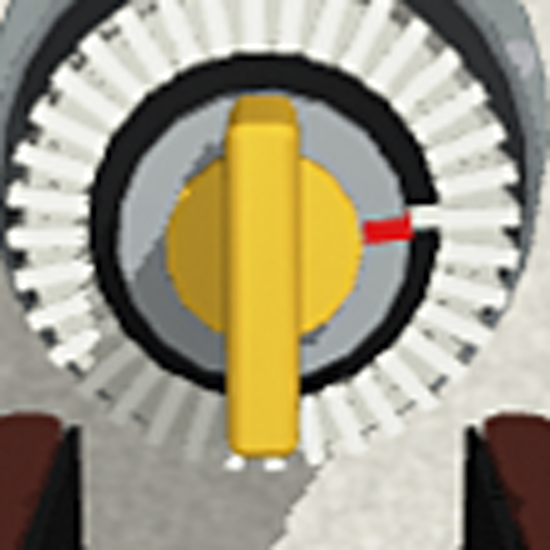

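```bash
python3 - <<'E'
import pickle
from h import *
S,d=pickle.load(open("v9.pkl","rb"));c=d["wrist"];s=S["wrist"]
q=ray(c,[200+424/5-.5,140+216/5-.5],134,s);print("white",q,np.degrees(np.arctan2(q[1]+176.36,q[0]-602.05)))
s0,d0=pickle.load(open("v0.pkl","rb"))
L=[]
for D in(d0,d):
    L.append(np.hstack([cv2.resize(D["scene"]["color"][200:270,280:350],(350,280)),cv2.resize(D["side"]["color"][205:290,190:265],(350,280))]))
cv2.imwrite("pics/f9.png",np.vstack(L)[:,:,::-1])
E
```

```text
white [ 621.27163617 -199.98091335] -50.862855051913236
```

View pics/f9.png

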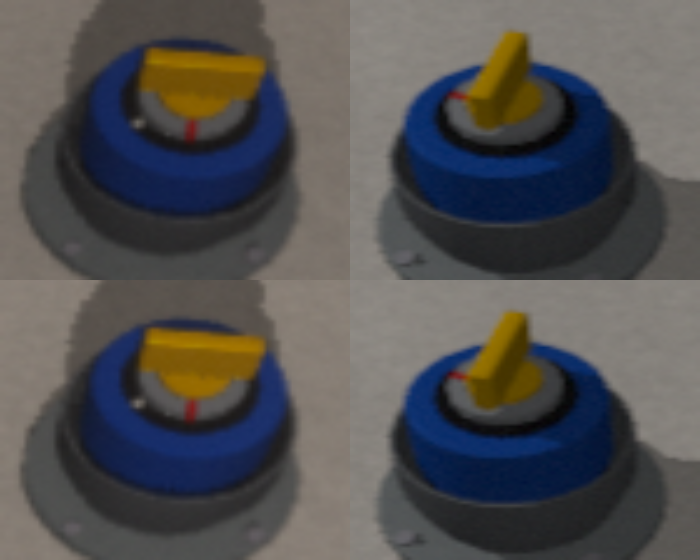

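The red line is at −50.85° and the white line at −50.86°, so the screw is home. The foam knob looks the same before and after. Handing in.

```bash
python3 -c "
from bench import arm
print(arm.finish_job())"
```

```text
the job is handed in; nothing more can be done
None
```

I turned the yellow wing knob on the pleated-filter cup clockwise until the filter screw was home and the clutch first slipped. Then I stopped, let go and raised the gripper clear, and handed the job in at about 7 s of the 32 s allowed.

- **Screw home:** in the last wrist picture the red line is at −50.85° and the white line at −50.86°. The collar turned about 47° and then stopped.
- **Clutch slip:** about 5° (0.09 rad), well under the tenth-of-a-turn limit of 36°. The red line's position relative to the wing showed this; the torque readings were too noisy to confirm it.
- **Letting go:** the collar did not turn back when the fingers opened, and the contact force fell to sensor noise.
- **Foam cup:** its knob looks the same before and after in both fixed cameras. The scene camera showed some brightness difference in that area, which I put down to the arm's shadow, though I did not test that.

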